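Switch the microscope station on in its start-up order

ROBOT

A 7-joint arm with a two-finger parallel gripper is mounted at the origin on a cart in front of the work surface, level with it; the furniture and walls round the work are solid. World frame = base frame: x ahead of the robot, y to its left, z up, the work surface at z = 0. Lengths are in m, angles in degrees, forces in N, time in s.
With the tool pointing down it reaches from about 0.4 to 0.875 m from the base axis. Payload 6.5 kg.
Tool frame: the origin (TCP) lies at the very end of the fingers, on their centre line; the grasp point (between the pads) lies 19 mm behind it; z points along the fingers, y is the direction in which the jaws open and shut (so a half turn about z gives the same grasp; the last joint's range is limited). The gripper opens to 88 mm and grips with 3 to 60 N. Pads are 18 mm wide; open, the fingers measure 123 mm over their backs; the gripper's body (75 mm by 187 mm) begins 45 mm behind the grasp point.
Start: joints at [70.978, 30.733, -0.252, 88.115, 0.149, 61.152, -4.079], TCP at [0.171, -0.627, 0.239] pointing down, gripper open.
Joint ranges: [-154.64, 154.64], [-21.42, 123.67], [-72.66, 72.17], [13.99, 137.28], [-74.86, 254.86], [10.95, 109.41], [-158.01, 158.01]. Speed limits (degrees/s): [136.94, 136.94, 180, 180, 180, 180, 180].

INTERFACE

Orientations are given as a 3x3 rotation matrix whose columns are the frame's x, y, z axes.
In Python, from bench import ctrl gives the robot as it stands. The module is installed in compiled form; this text tells all that it offers.
- The arm moves only by the tool step_arm, never from a script. Its argument "moves" is a list of rows, each a list of 6 numbers: the shift along the tool's x, y, z in cm, then the turn, a rotation vector about the tool's x, y, z in degrees. In form: [[dx, dy, dz, wx, wy, wz], ...]. A call has exactly 8 rows; each row is the pose to reach, as a shift and turn from the pose measured when the call began, along the tool's axes at that moment; what a row does not reach only later rows make up. A row lasts 1/12 s, in which the tool goes at most 41.7 mm and 7.16 degrees, less where a joint would pass 70% of its speed; a pose out of reach is approached as far as the arm can. A call with a gripper value outside its range is refused whole. "jaw" is the closure, from 0 (fully open) to 1 (shut), set as the call begins (left out, the last holds). The fingers move at their own pace and stop on an object; "newtons" is the grip in N (left out, the last holds). Time passes only in rows, so rows that repeat a pose let the fingers close, or fill a call up. It gives the time, the measured TCP pose, the force and the opening at its end, in the units of the state.
- ctrl.read_state(): the state, without advancing time (a new reading comes with each control period).
- ctrl.camera(name): name is "scene" or "side" or "wrist"; returns a dict with "color" (420x560x3 uint8, red, green, blue), "K" (3x3 intrinsics, pixels), "pose" (4x4, takes a point from camera to world coordinates); the wrist camera has in their place "hand_eye" (4x4, takes a point from camera to tool coordinates, whose origin is the TCP and whose axes are the flange's). Camera axes: x right, y down, z forward; pixel columns grow to the right and rows downward; lengths in m; the calibration is good to about 2 mm. The wrist camera is an equidistant fisheye: a pixel r from the principal point sees the ray r / f radians off the axis. A picture is of the moment at which its call begins: read the wrist's pose just before it. There is no depth.
- ctrl.sign_off(): hands the job in, once; it reports no verdict.
Trained networks look in a picture, given as the dict that the camera call returned (one of the last four; its "shot" number tells which), for a name from the list of things; names that differ only in an ending like _2 or _b are one class to them, and where a whole thing is asked for, a point or a joint stands for the part that bears it (a point fixed in the world has none). Each returns a list of dicts, best first, with "confidence" (0 to 1); they miss things now and then, are a little off and sometimes report something else, mostly with a low value. They report only what shows in the picture. A call takes as long as a camera call.
- ctrl.masks_of(picture, name): "pixels" (420x560 bool, what is visible of it).
- ctrl.place_of(picture, name): "location" ([x, y, z] in m, in world coordinates, good to about 4 mm: a listed point, or the origin of a listed thing).
The state is a dict: "t": time; "q": joint angles; "joint_velocities": joint speeds; "tau": joint torques, N m; "tool_pos": TCP position; "orientation": TCP orientation; "wrist_force": force on the tool from outside, world axes, zero at the start; "moment": the same for the moment, N m; "gripper_width": finger opening in m.
Only numpy, scipy, OpenCV 4.12 (cv2) and the standard library are available. Lean on these libraries where they do the work, as an engineer would, in place of code of your own. Each camera call takes 0.05 s, during which the arm holds its last target. There are 200 camera calls.

TASK

Switch the microscope station on in its start-up order with a light press of the fingertips on each key: first the mains box (round key), then the lamp box (square key), then the camera box (long narrow bar key). Push each key well down, so that it stays in, and press no key before its turn. Do not press hard, do not grasp, lift or push away the boxes, and leave the vial, petri dish and sterile pack where they are.

Things in the scene. Friction and masses are not known exactly. Their poses are not given: they have to be found in the camera images.
- round_box: the mains switch box: loose white plastic box on rubber feet, 86 x 86 mm, its flat top 40 mm above the bench, 0.8 kg or so, with one grey key in the middle of its top: a round cap, 44 mm across. Origin: centre of the underside; z up. Which of the three places on the bench it has, and its yaw, vary.
- round_key_top (a point): centre of the flat top face of the mains key (round cap, 44 mm across); stands 70 mm above the bench when the key is fully up and sinks with the key
- round_key (a joint): how far the mains key is pushed down, in m: 0 fully up, 0.014 at its lower stop. It starts 0 to 0.0015 down, moves straight down against about 3 N of friction and stays where it is left, no spring; it is on from 0.008. Even at the stop the cap stands 16 mm proud of the box. More than 20 N would damage the switch.
- square_box: the lamp switch box: loose white plastic box on rubber feet, 86 x 86 mm, its flat top 50 mm above the bench, 0.8 kg or so, with one grey key in the middle of its top: a square cap, 38 x 38 mm. Origin: centre of the underside; z up. Which of the three places on the bench it has, and its yaw, vary.
- square_key_top (a point): centre of the flat top face of the lamp key (square cap, 38 x 38 mm); stands 80 mm above the bench when the key is fully up and sinks with the key
- square_key (a joint): how far the lamp key is pushed down, in m: 0 fully up, 0.014 at its lower stop. It starts 0 to 0.0015 down, moves straight down against about 3 N of friction and stays where it is left, no spring; it is on from 0.008. Even at the stop the cap stands 16 mm proud of the box. More than 20 N would damage the switch.
- bar_box: the camera switch box: loose white plastic box on rubber feet, 86 x 86 mm, its flat top 60 mm above the bench, 0.8 kg or so, with one grey key in the middle of its top: a long narrow bar-shaped cap, 20 x 66 mm (66 along the box's own y). Origin: centre of the underside; z up. Which of the three places on the bench it has, and its yaw, vary.
- bar_key_top (a point): centre of the flat top face of the camera key (long narrow bar-shaped cap, 20 x 66 mm (66 along the box's own y)); stands 90 mm above the bench when the key is fully up and sinks with the key
- bar_key (a joint): how far the camera key is pushed down, in m: 0 fully up, 0.014 at its lower stop. It starts 0 to 0.0015 down, moves straight down against about 3 N of friction and stays where it is left, no spring; it is on from 0.008. Even at the stop the cap stands 16 mm proud of the box. More than 20 N would damage the switch.
- vial: bystander: small vial with screw cap, 23 mm across, 57 mm high, upright behind the boxes; origin under its centre
- petri_dish: bystander: petri dish with lid, 59 mm across, 15 mm high, behind the boxes; origin under its centre
- needle_pack: bystander: flat sterile pack, 94 x 27 mm, 11 mm high, in front of the boxes (nearest the robot); origin under its centre

How it is judged:
By the outcome, as a careful person would: the job done as asked, in the order asked, and still so for the second after the job is handed in, with the robot touching nothing.
It also fails if it takes over 50 s, if anything falls off the work surface, if the arm or the gripper's body presses on something with over 40 N, if the wrist force passes 120 N, or if a joint passes its speed limit or range.

## Working session

There is one attempt and no reset: what is moved stays moved. The work goes in short steps, Python scripts to look and compute and a tool call to move; the robot and the scene stay as the last step left them, time stands still between calls to the robot, and variables do not carry over. Pictures are saved under pics/ and viewed, about 8 in all and at most 12, crops included, and the job is handed in when it is done.

Besides the shell and the picture viewer there is one more tool, called after "Request:" by a JSON object that holds its "op" and its "data", one argument or row to a line. step_arm: Moves the arm, as the interface text tells. Its arguments: {"type":"object","properties":{"moves":{"type":"array"},"jaw":{"type":"number"},"newtons":{"type":"number"}},"required":["moves"]}

```bash
mkdir -p pics; python3 - <<'E'
from bench import ctrl
import cv2,numpy as np
s=ctrl.read_state(); print(s['t'],s['tool_pos'],np.round(s['orientation'],3).tolist(),s['wrist_force'],s['gripper_width'])
for c in ["scene","side"]:
    p=ctrl.camera(c); cv2.imwrite(f"pics/{c}0.png",p["color"][:,:,::-1])
    for n in ["round_key_top","square_key_top","bar_key_top","round_box","square_box","bar_box","vial","petri_dish","needle_pack"]:
        print(c,n,[(np.round(d["location"],3).tolist(),round(d["confidence"],2)) for d in ctrl.place_of(p,n)[:2]])
print(ctrl.read_state()['t'])
E
```

```text
0.0 [ 0.17057948 -0.62660731  0.23786229] [[0.965, 0.263, -0.001], [0.263, -0.965, 0.002], [-0.0, -0.002, -1.0]] [-0.13488594  0.48631891  0.4535484 ] 0.08829205895850817
scene round_key_top [([0.514, -0.038, 0.07], 0.75)]
scene square_key_top [([0.546, 0.141, 0.08], 0.81)]
scene bar_key_top []
scene round_box [([0.511, -0.037, -0.001], 0.61)]
scene square_box [([0.546, 0.144, -0.001], 0.66), ([0.516, -0.036, 0.071], 0.52)]
scene bar_box [([0.565, 0.352, -0.0], 0.9)]
scene vial [([0.684, 0.054, 0.001], 0.61)]
scene petri_dish [([0.677, 0.349, 0.002], 0.72)]
scene needle_pack [([0.365, 0.178, -0.001], 0.95)]
side round_key_top [([0.509, -0.04, 0.071], 0.62), ([0.567, 0.355, -0.001], 0.2)]
side square_key_top [([0.55, 0.14, 0.083], 0.74)]
side bar_key_top [([0.677, 0.35, 0.002], 0.63), ([0.564, 0.355, 0.092], 0.45)]
side round_box [([0.512, -0.039, 0.001], 0.93)]
side square_box [([0.551, 0.14, 0.001], 0.83)]
side bar_box [([0.567, 0.356, 0.001], 0.71)]
side vial [([0.68, 0.057, -0.002], 0.77)]
side petri_dish [([0.677, 0.348, -0.0], 0.83)]
side needle_pack [([0.366, 0.176, 0.003], 0.71)]
1.0
```

View pics/scene0.png

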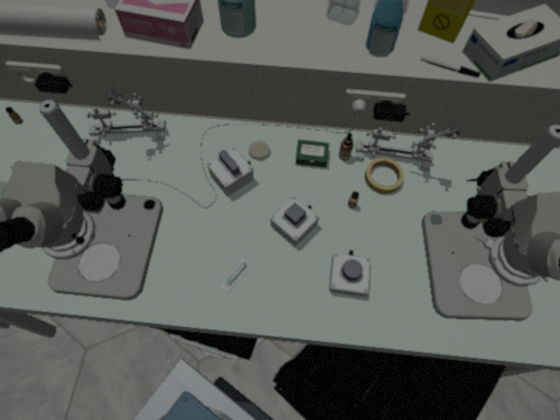

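View pics/side0.png

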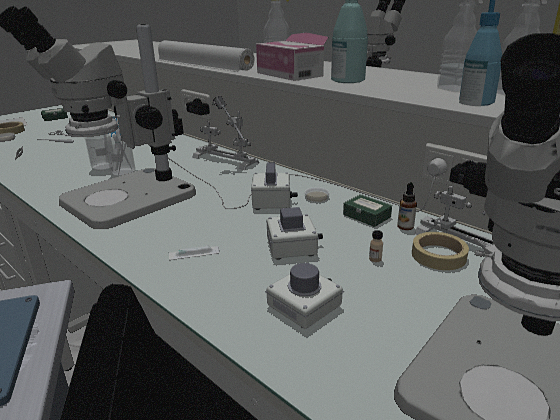

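The pictures agree with the networks. The round box is at about (350,272), the square box at (295,217) and the bar box at (230,165) in the scene view, and the bar key points about 78° in world. I'll close the fingers and go above the round key first.

Request:
{"op": "step_arm", "data": {
  "moves": [
    [1, -1, 0, 0, 0, 0],
    [3, -3, 0, 0, 0, 0],
    [5, -5, 0, 0, 0, 0],
    [7, -7, 0, 0, 0, 0],
    [9, -9, 0, 0, 0, 0],
    [11, -11, 0, 0, 0, 0],
    [13, -13, 0, 0, 0, 0],
    [15, -15, 0, 0, 0, 0]
  ],
  "jaw": 1,
  "newtons": 5
}}

```text
t: 1.67
tool_pos: [0.2766, -0.4418, 0.2389]
orientation: [[0.965, 0.263, 0.0], [0.263, -0.965, -0.0], [0.0, 0.0, -1.0]]
wrist_force: [0.0, -0.4, 0.2]
gripper_width: 0.0371
```

Request:
{"op": "step_arm", "data": {
  "moves": [
    [2, -2, 0, 0, 0, 0],
    [4, -4, 0, 0, 0, 0],
    [6, -6, 0, 0, 0, 0],
    [8, -8, 0, 0, 0, 0],
    [10, -10, 0, 0, 0, 0],
    [12, -12, 0, 0, 0, 0],
    [14, -14, 0, 0, 0, 0],
    [16, -16, 0, 0, 0, 0]
  ]
}}

```text
t: 2.33
tool_pos: [0.3895, -0.2443, 0.2391]
orientation: [[0.965, 0.262, 0.001], [0.262, -0.965, -0.001], [0.0, 0.001, -1.0]]
wrist_force: [0.3, -0.1, 0.3]
gripper_width: 0.0006
```

Request:
{"op": "step_arm", "data": {
  "moves": [
    [2, -2, 0, 0, 0, 0],
    [4, -4, 0, 0, 0, 0],
    [6, -6, 0, 0, 0, 0],
    [8, -8, 0.5, 0, 0, 0],
    [10, -10, 1, 0, 0, 0],
    [12, -12, 1.5, 0, 0, 0],
    [14, -14, 2, 0, 0, 0],
    [16, -16, 2.5, 0, 0, 0]
  ]
}}

```text
t: 3.0
tool_pos: [0.5026, -0.0467, 0.214]
orientation: [[0.965, 0.262, 0.001], [0.262, -0.965, -0.001], [0.001, 0.001, -1.0]]
wrist_force: [0.9, -0.2, -1.0]
gripper_width: 0.0004
```

```bash
cat > h.py <<'E'
from bench import ctrl
import cv2,numpy as np
Z=dict(round=.0695,square=.0795,bar=.0895)
def ray(p,uv,s):
    K=p["K"]; d=np.array([(uv[0]-K[0,2])/K[0,0],(uv[1]-K[1,2])/K[1,1]])
    if "pose" in p: return p["pose"][:3,:3]@np.r_[d,1],p["pose"][:3,3]
    r=np.hypot(*d); v=np.r_[d/max(r,1e-9)*np.sin(r),np.cos(r)]
    R=np.array(s["orientation"]); H=p["hand_eye"]
    return R@H[:3,:3]@v, R@H[:3,3]+s["tool_pos"]
def hit(p,uv,z,s):
    v,o=ray(p,uv,s); return o+v*(z-o[2])/v[2]
def look(cam,keys,tag):
    s=ctrl.read_state(); p=ctrl.camera(cam); cv2.imwrite(f"pics/{tag}.png",p["color"][:,:,::-1])
    print(cam,"t",s["t"],"tcp",np.round(s["tool_pos"],4))
    for k in keys:
        print(k,[(np.round(d["location"],4).tolist(),round(d["confidence"],2)) for d in ctrl.place_of(p,k+"_key_top")[:2]])
        for d in ctrl.masks_of(p,k+"_key")[:2]:
            m=d["pixels"].astype(np.uint8)
            if m.sum()<30: continue
            c,wh,a=cv2.minAreaRect(cv2.findNonZero(m)); b=cv2.boxPoints((c,wh,a))
            P=np.array([hit(p,q,Z[k],s)[:2] for q in b]); e=[P[1]-P[0],P[2]-P[1]]
            print("  mask",round(d["confidence"],2),"px",np.round(c),"n",m.sum(),"centre",np.round(hit(p,c,Z[k],s)[:2],4),
              "edges",[(round(np.linalg.norm(x),3),round(np.degrees(np.arctan2(x[1],x[0]))%180,1)) for x in e])
E
python3 - <<'E'
from h import *
look("wrist",["round","square"],"w1"); look("scene",["bar"],"s1")
E
```

```text
wrist t 3.0 tcp [ 0.5026 -0.0467  0.214 ]
round [([0.5137, -0.0392, 0.0736], 0.82)]
  mask 0.92 px [277. 180.] n 1731 centre [ 0.5146 -0.0394] edges [(np.float64(0.039), np.float64(105.1)), (np.float64(0.043), np.float64(15.8))]
square [([0.5426, 0.1395, 0.0797], 0.95)]
  mask 0.78 px [109. 103.] n 1734 centre [0.5481 0.1327] edges [(np.float64(0.041), np.float64(169.8)), (np.float64(0.05), np.float64(82.0))]
  mask 0.28 px [21. 72.] n 2473 centre [0.5661 0.2634] edges [(np.float64(0.077), np.float64(90.5)), (np.float64(0.087), np.float64(17.1))]
scene t 3.25 tcp [ 0.5017 -0.0486  0.214 ]
bar [([0.5627, 0.3525, 0.0944], 0.75)]
  mask 0.69 px [228. 162.] n 277 centre [0.5574 0.3458] edges [(np.float64(0.027), np.float64(174.5)), (np.float64(0.078), np.float64(74.0))]
```

View pics/w1.png

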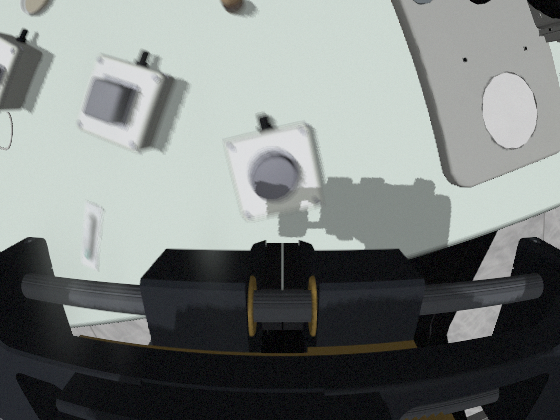

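Wrist view: the round key is at px (275,175), the square key at (107,100), and the fingers are shut. The estimates agree on the round key at (0.514, -0.039). Descending to just above it.

Request:
{"op": "step_arm", "data": {
  "moves": [
    [0.7, -0.3, 2, 0, 0, 0],
    [1.4, -0.6, 4.5, 0, 0, 0],
    [1.4, -0.6, 7, 0, 0, 0],
    [1.4, -0.6, 9, 0, 0, 0],
    [1.4, -0.6, 11, 0, 0, 0],
    [1.4, -0.6, 12.5, 0, 0, 0],
    [1.4, -0.6, 13.2, 0, 0, 0],
    [1.4, -0.6, 13.4, 0, 0, 0]
  ]
}}

```text
t: 4.07
tool_pos: [0.5128, -0.0408, 0.0793]
orientation: [[0.966, 0.259, -0.001], [0.259, -0.966, -0.002], [-0.001, 0.001, -1.0]]
wrist_force: [0.1, -0.4, 0.3]
gripper_width: 0.0004
```

Request:
{"op": "step_arm", "data": {
  "moves": [
    [0.1, -0.1, 0.4, 0, 0, 0],
    [0.2, -0.1, 0.7, 0, 0, 0],
    [0.2, -0.1, 1.0, 0, 0, 0],
    [0.2, -0.1, 1.3, 0, 0, 0],
    [0.2, -0.1, 1.5, 0, 0, 0],
    [0.2, -0.1, 1.7, 0, 0, 0],
    [0.2, -0.1, 1.9, 0, 0, 0],
    [0.2, -0.1, 2.0, 0, 0, 0]
  ]
}}

```text
t: 4.73
tool_pos: [0.5152, -0.0394, 0.0595]
orientation: [[0.966, 0.259, 0.0], [0.259, -0.966, -0.002], [-0.0, 0.002, -1.0]]
wrist_force: [1.8, -0.5, 2.7]
gripper_width: 0.0008
```

Request:
{"op": "step_arm", "data": {
  "moves": [
    [0, 0, 0.1, 0, 0, 0],
    [0, 0, 0.2, 0, 0, 0],
    [0, 0, 0.2, 0, 0, 0],
    [0, 0, 0.2, 0, 0, 0],
    [0, 0, -1, 0, 0, 0],
    [0, 0, -3, 0, 0, 0],
    [0, 0, -5.5, 0, 0, 0],
    [0, 0, -8, 0, 0, 0]
  ]
}}

```text
t: 5.4
tool_pos: [0.514, -0.0391, 0.1405]
orientation: [[0.966, 0.26, -0.002], [0.26, -0.966, -0.001], [-0.002, 0.001, -1.0]]
wrist_force: [1.0, -0.2, -0.1]
gripper_width: 0.0005
```

Request:
{"op": "step_arm", "data": {
  "moves": [
    [0.5, -1, -1, 0, 0, 0],
    [1.5, -3.5, -2, 0, 0, 0],
    [2.7, -6, -2, 0, 0, 0],
    [4, -8.5, -2, 0, 0, 0],
    [5.2, -11, -2, 0, 0, 0],
    [6.3, -13.5, -2, 0, 0, 0],
    [7.2, -15.5, -2, 0, 0, 0],
    [7.6, -16.2, -2, 0, 0, 0]
  ]
}}

```text
t: 6.07
tool_pos: [0.5447, 0.1413, 0.1609]
orientation: [[0.964, 0.264, -0.002], [0.264, -0.964, 0.001], [-0.002, -0.001, -1.0]]
wrist_force: [0.4, 0.5, -0.4]
gripper_width: 0.0003
```

```bash
python3 - <<'E'
from h import *
look("wrist",["round","square","bar"],"w2"); look("side",["round","square"],"d2")
im=np.hstack([cv2.imread("pics/w2.png")[:300],cv2.resize(cv2.imread("pics/d2.png")[150:350,200:400],(300,300))]); cv2.imwrite("pics/c2.png",cv2.resize(im,(790,275)))
E
```

```text
wrist t 6.0667 tcp [0.5447 0.1413 0.1609]
round [([0.5129, -0.0398, 0.0567], 0.85)]
  mask 0.67 px [449. 270.] n 841 centre [ 0.5291 -0.0179] edges [(np.float64(0.045), np.float64(104.8)), (np.float64(0.027), np.float64(32.3))]
square [([0.5458, 0.1392, 0.0772], 0.58)]
  mask 0.72 px [284. 205.] n 2794 centre [0.5509 0.1412] edges [(np.float64(0.041), np.float64(172.1)), (np.float64(0.038), np.float64(82.3))]
bar [([0.5624, 0.352, 0.0878], 0.69)]
  mask 0.64 px [ 50. 127.] n 2125 centre [0.5662 0.3393] edges [(np.float64(0.033), np.float64(141.8)), (np.float64(0.078), np.float64(72.3))]
side t 6.4167 tcp [0.5453 0.1349 0.1601]
round [([0.5107, -0.0336, 0.0569], 0.61), ([0.6729, 0.3521, 0.0001], 0.24)]
  mask 0.7 px [304. 281.] n 575 centre [ 0.5018 -0.0669] edges [(np.float64(0.042), np.float64(162.3)), (np.float64(0.055), np.float64(69.7))]
square [([0.549, 0.1393, 0.0792], 0.82)]
  mask 0.75 px [292. 217.] n 389 centre [0.5396 0.1152] edges [(np.float64(0.04), np.float64(161.9)), (np.float64(0.08), np.float64(71.5))]
  mask 0.74 px [376. 246.] n 372 centre [ 0.6374 -0.0223] edges [(np.float64(0.022), np.float64(162.1)), (np.float64(0.099), np.float64(62.6))]
```

View pics/c2.png

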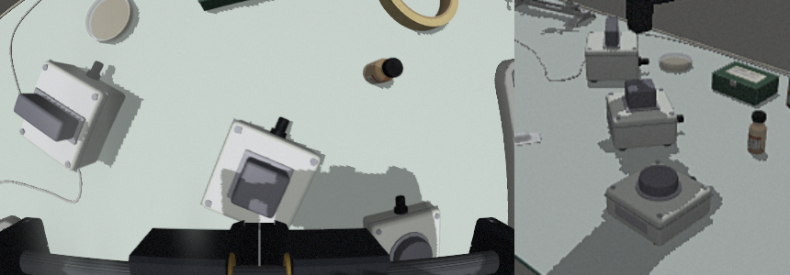

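The small crop shows the round key sunk; the network puts its top at 0.057, about 13 mm down. The square key is in the middle of its box at about (0.548, 0.140). I'll turn the jaw axis to about 79° for the square and bar keys and go down to just above the square key.

Request:
{"op": "step_arm", "data": {
  "moves": [
    [0.2, -0.2, 0.5, 0, 0, 5],
    [0.4, -0.4, 1.5, 0, 0, 10],
    [0.4, -0.4, 2.5, 0, 0, 15],
    [0.4, -0.4, 3.7, 0, 0, 20],
    [0.4, -0.4, 5, 0, 0, 25],
    [0.4, -0.4, 6.2, 0, 0, 27],
    [0.4, -0.4, 6.8, 0, 0, 27],
    [0.4, -0.4, 7, 0, 0, 27]
  ]
}}

```text
t: 7.33
tool_pos: [0.5474, 0.1411, 0.0892]
orientation: [[0.978, -0.206, -0.004], [-0.206, -0.978, -0.002], [-0.003, 0.003, -1.0]]
wrist_force: [0.5, 0.0, 0.2]
gripper_width: 0.0005
```

Request:
{"op": "step_arm", "data": {
  "moves": [
    [0, 0, 0.4, 0, 0, 0],
    [0, 0, 0.7, 0, 0, 0],
    [0, 0, 1.0, 0, 0, 0],
    [0, 0, 1.3, 0, 0, 0],
    [0, 0, 1.5, 0, 0, 0],
    [0, 0, 1.7, 0, 0, 0],
    [0, 0, 1.9, 0, 0, 0],
    [0, 0, 2.0, 0, 0, 0]
  ]
}}

```text
t: 8.0
tool_pos: [0.5476, 0.1411, 0.0692]
orientation: [[0.978, -0.206, -0.003], [-0.206, -0.978, -0.002], [-0.003, 0.003, -1.0]]
wrist_force: [-0.4, 0.9, 2.6]
gripper_width: 0.0005
```

Request:
{"op": "step_arm", "data": {
  "moves": [
    [0, 0, 0.1, 0, 0, 0],
    [0, 0, 0.2, 0, 0, 0],
    [0, 0, 0.2, 0, 0, 0],
    [0, 0, 0.2, 0, 0, 0],
    [0, 0, -1, 0, 0, 0],
    [0, 0, -3.5, 0, 0, 0],
    [0, 0, -6.5, 0, 0, 0],
    [0, 0, -9, 0, 0, 0]
  ]
}}

```text
t: 8.67
tool_pos: [0.5478, 0.1414, 0.1613]
orientation: [[0.979, -0.206, -0.003], [-0.206, -0.979, -0.002], [-0.002, 0.003, -1.0]]
wrist_force: [0.3, -1.3, -0.4]
gripper_width: 0.0008
```

Request:
{"op": "step_arm", "data": {
  "moves": [
    [-0.2, -1.5, -0.5, 0, 0, 0],
    [-0.6, -4.5, -1, 0, 0, 0],
    [-1, -7.5, -1, 0, 0, 0],
    [-1.4, -10.5, -1, 0, 0, 0],
    [-1.8, -13.5, -1, 0, 0, 0],
    [-2.2, -16.5, -1, 0, 0, 0],
    [-2.6, -19.5, -1, 0, 0, 0],
    [-2.8, -21, -1, 0, 0, 0]
  ]
}}

```text
t: 9.33
tool_pos: [0.5617, 0.3584, 0.1707]
orientation: [[0.979, -0.202, -0.004], [-0.202, -0.979, 0.001], [-0.004, -0.0, -1.0]]
wrist_force: [0.3, -0.2, -0.7]
gripper_width: 0.0006
```

```bash
python3 - <<'E'
from h import *
look("wrist",["square","bar"],"w3"); look("side",["round","square","bar"],"d3")
im=np.hstack([cv2.imread("pics/w3.png")[:300],cv2.resize(cv2.imread("pics/d3.png")[150:350,200:400],(300,300))]); cv2.imwrite("pics/c3.png",cv2.resize(im,(790,275)))
E
```

```text
wrist t 9.3333 tcp [0.5617 0.3584 0.1707]
square [([0.5459, 0.1376, 0.0676], 0.8)]
  mask 0.71 px [507. 172.] n 1500 centre [0.5544 0.1578] edges [(np.float64(0.037), np.float64(173.8)), (np.float64(0.044), np.float64(81.1))]
bar [([0.564, 0.3557, 0.0904], 0.92)]
  mask 0.25 px [268.  70.] n 3120 centre [0.663  0.3463] edges [(np.float64(0.044), np.float64(77.5)), (np.float64(0.044), np.float64(168.3))]
side t 9.5833 tcp [0.5637 0.3513 0.1705]
round [([0.5085, -0.0376, 0.0551], 0.91), ([0.3651, 0.1781, 0.0031], 0.67)]
  mask 0.79 px [304. 280.] n 561 centre [ 0.5022 -0.0657] edges [(np.float64(0.042), np.float64(162.3)), (np.float64(0.058), np.float64(69.7))]
square [([0.548, 0.1411, 0.0669], 0.68)]
  mask 0.6 px [291. 221.] n 326 centre [0.5341 0.1005] edges [(np.float64(0.04), np.float64(161.9)), (np.float64(0.062), np.float64(71.5))]
bar [([0.5631, 0.3525, 0.0871], 0.49)]
  mask 0.61 px [304. 281.] n 568 centre [ 0.4925 -0.0939] edges [(np.float64(0.04), np.float64(162.3)), (np.float64(0.052), np.float64(69.7))]
```

View pics/c3.png

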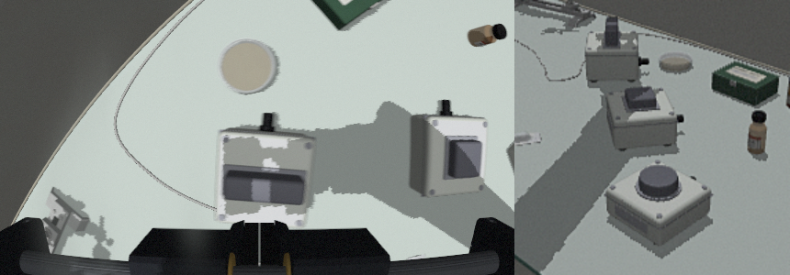

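The square key is down (top at about 0.067). The bar key lies along the jaw axis within about 3°, centred in front of the fingers. Now pressing the bar key.

Request:
{"op": "step_arm", "data": {
  "moves": [
    [0, -0.2, 1, 0, 0, 0],
    [0, -0.3, 2.2, 0, 0, 0],
    [0, -0.3, 3.5, 0, 0, 0],
    [0, -0.3, 4.8, 0, 0, 0],
    [0, -0.3, 6, 0, 0, 0],
    [0, -0.3, 6.7, 0, 0, 0],
    [0, -0.3, 7, 0, 0, 0],
    [0, -0.3, 7.1, 0, 0, 0]
  ]
}}

```text
t: 10.6
tool_pos: [0.564, 0.3546, 0.099]
orientation: [[0.978, -0.207, -0.004], [-0.207, -0.978, -0.003], [-0.003, 0.003, -1.0]]
wrist_force: [0.0, -0.4, -0.6]
gripper_width: 0.0008
```

Request:
{"op": "step_arm", "data": {
  "moves": [
    [0, 0, 0.4, 0, 0, 0],
    [0, 0, 0.7, 0, 0, 0],
    [0, 0, 1.0, 0, 0, 0],
    [0, 0, 1.3, 0, 0, 0],
    [0, 0, 1.5, 0, 0, 0],
    [0, 0, 1.7, 0, 0, 0],
    [0, 0, 1.9, 0, 0, 0],
    [0, 0, 2.0, 0, 0, 0]
  ]
}}

```text
t: 11.27
tool_pos: [0.5643, 0.3547, 0.079]
orientation: [[0.978, -0.207, -0.003], [-0.207, -0.978, -0.002], [-0.003, 0.003, -1.0]]
wrist_force: [0.2, 0.7, 2.8]
gripper_width: 0.0007
```

Request:
{"op": "step_arm", "data": {
  "moves": [
    [0, 0, 0.1, 0, 0, 0],
    [0, 0, 0.2, 0, 0, 0],
    [0, 0, 0.2, 0, 0, 0],
    [0, 0, 0.2, 0, 0, 0],
    [0, 0, -1, 0, 0, 0],
    [0, 0, -3.5, 0, 0, 0],
    [0, 0, -6.5, 0, 0, 0],
    [0, 0, -9, 0, 0, 0]
  ]
}}

```text
t: 11.93
tool_pos: [0.5644, 0.3549, 0.1711]
orientation: [[0.978, -0.207, -0.003], [-0.207, -0.978, -0.002], [-0.003, 0.003, -1.0]]
wrist_force: [-0.3, 0.4, 0.8]
gripper_width: 0.0003
```

```bash
python3 - <<'E'
from h import *
for c in ["wrist","side","scene"]:
    p=ctrl.camera(c); cv2.imwrite(f"pics/f_{c}.png",p["color"][:,:,::-1])
    for n in ["round_key_top","square_key_top","bar_key_top","round_box","square_box","bar_box","vial","petri_dish","needle_pack"]:
        print(c,n,[(np.round(d["location"],3).tolist(),round(d["confidence"],2)) for d in ctrl.place_of(p,n)[:1]])
im=np.hstack([cv2.imread("pics/f_wrist.png")[:300],cv2.resize(cv2.imread("pics/f_side.png")[150:350,200:400],(300,300))]); cv2.imwrite("pics/c4.png",cv2.resize(im,(790,275)))
s=ctrl.read_state(); print(s["t"],s["tool_pos"],s["wrist_force"])
E
```

```text
wrist round_key_top []
wrist square_key_top [([0.544, 0.142, 0.069], 0.63)]
wrist bar_key_top [([0.564, 0.352, 0.077], 0.9)]
wrist round_box [([0.546, 0.14, 0.066], 0.63)]
wrist square_box [([0.544, 0.144, 0.001], 0.64)]
wrist bar_box [([0.565, 0.352, -0.0], 0.96)]
wrist vial [([0.685, 0.055, 0.001], 0.95)]
wrist petri_dish [([0.679, 0.349, 0.001], 0.8)]
wrist needle_pack [([0.362, 0.177, -0.003], 0.77)]
side round_key_top [([0.508, -0.04, 0.056], 0.81)]
side square_key_top [([0.547, 0.139, 0.066], 0.54)]
side bar_key_top [([0.565, 0.354, 0.078], 0.46)]
side round_box [([0.513, -0.041, 0.002], 0.84)]
side square_box [([0.55, 0.142, -0.001], 0.63)]
side bar_box [([0.566, 0.358, -0.002], 0.96)]
side vial [([0.68, 0.058, -0.004], 0.61)]
side petri_dish [([0.676, 0.351, -0.002], 0.75)]
side needle_pack []
scene round_key_top [([0.515, -0.037, 0.054], 0.51)]
scene square_key_top [([0.547, 0.139, 0.065], 0.65)]
scene bar_key_top [([0.565, 0.353, 0.076], 0.48)]
scene round_box [([0.513, -0.036, 0.001], 0.96)]
scene square_box [([0.55, 0.143, -0.005], 0.73)]
scene bar_box [([0.563, 0.355, 0.0], 0.73)]
scene vial [([0.683, 0.051, -0.0], 0.48)]
scene petri_dish [([0.677, 0.348, 0.001], 0.83)]
scene needle_pack [([0.364, 0.177, 0.0], 0.87)]
13.4333 [0.5645593  0.35492066 0.16903038] [-0.09604253 -0.05739131 -0.18536871]
```

View pics/c4.png

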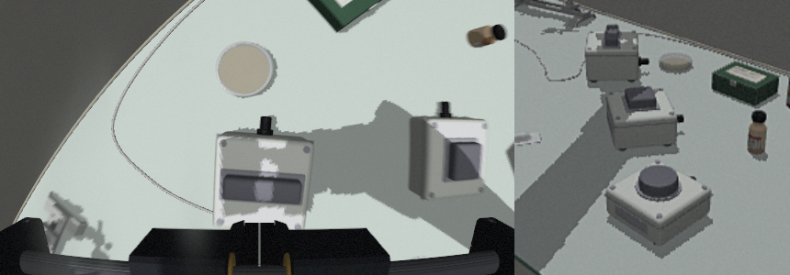

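All three keys show as sunk about 12–14 mm, the boxes and bystanders are where they were, and the robot is clear of everything.

```bash
python3 -c "
from bench import ctrl
print(ctrl.sign_off())"
```

```text
the job is handed in; nothing more can be done
None
```

All three keys are pressed in the order asked: mains (round), lamp (square), then camera (bar). I pressed with the closed fingertips and handed the job in at about 13.4 s of robot time; sign-off gives no verdict.

- **Press depth:** I pushed each key to about 12–12.5 mm below fully up; the force reading partway through each press was about 2.6–2.8 N. In the last pictures the key tops stood at about 0.055 m (round), 0.066 m (square) and 0.077 m (bar). That is roughly 12–15 mm down, within the networks' 4 mm error and past the 8 mm "on" point.
- **Nothing moved:** The boxes, vial, petri dish and sterile pack stayed within measurement error of where they started. The robot ended clear of everything, about 9 cm above the bar key, with the wrist force near zero.
- **Checks that disagreed:**
  - In the last wrist view the networks missed the round key and took the lamp key for the round box, but the side and scene views placed both correctly.
  - They also missed the sterile pack in the last side view, and the other two views showed it in place.
  - My own mask-based positions were off where a key was seen from the side or its mask was wrong, so I steered by the networks' point positions and the pictures.

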